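Load the router's tool magazine in reverse order

ROBOT

A 6-joint arm with a two-finger parallel gripper is mounted at the origin on the work surface. World frame = base frame: x ahead of the robot, y to its left, z up, the work surface at z = 0. Lengths are in mm, angles in rad, forces in N, time in s.
With the tool pointing down it reaches from about 275 to 1000 mm from the base axis. Payload 8.4 kg.
Tool frame: the origin (TCP) lies between the finger pads, 19 mm behind the fingertips; this is the grasp point; z points along the fingers, y is the line along which they close (so a half turn about z gives the same grasp; the last joint's range is limited). The gripper opens to 85 mm and grips with 20 to 120 N. Pads are 22 mm wide; open, the fingers measure 114 mm over their backs; the gripper's body (76 mm by 85 mm) begins 54 mm behind the grasp point. The pads swing forward as they close: fully open they stand 13 mm farther back than shut.
Start: joints at [-1.183, 0.353, 1.633, -0, 1.155, -0.002], TCP at [237.501, -578.119, 249.981] pointing down, gripper open.
Joint ranges: [-2.63, 2.63], [-0.92, 2.1], [0.06, 2.66], [-1.3, 4.44], [0, 2.69], [-3.02, 3.02]. Speed limits (rad/s): [2.22, 2.22, 2.79, 3.14, 3.14, 3.14].

INTERFACE

Orientations are given as [roll, pitch, yaw] about the fixed x, y, z axes, in that order (R = Rz(yaw) Ry(pitch) Rx(roll)).
In Python, from rig import sensors, grab_frame, camera_params, order gives the robot as it stands. The module is installed in compiled form; this text tells all that it offers.
- The arm moves only by the tool move_arm, never from a script. Its argument "motion" is a list of rows, each a list of 7 numbers: the turn, a rotation vector about the tool's x, y, z in fractions of the full range, 1 being pi rad, then the shift along the tool's x, y, z in fractions of the full range, 1 being 0.75 m, then the finger opening in m, from 0 to 0.0854. A call has 1 to 8 rows; each row is the pose to reach, as a shift and turn from the pose commanded when the call began, along the tool's axes at that moment; what a row does not reach only later rows make up. A row lasts 1/8 s, in which the tool goes at most 62.5 mm and 10.7 degrees, less where a joint would pass 70% of its speed; a pose out of reach is approached as far as the arm can. No shift or turn number may pass 1 either way. A call with a gripper value outside its range is refused whole. The fingers move at their own pace and stop on an object; "grip_force" is the grip in N (left out, the last holds). Time passes only in rows, so rows that repeat a pose let the fingers close. It gives the time, the measured TCP pose, the force, the opening and the grip force at its end, in the units of the state.
- sensors.sense(): the state, without advancing time (a new reading comes with each control period).
- grab_frame(name): name is "scene" or "top" or "wrist"; returns (picture, depth): 384x512x3 uint8, red, green, blue; 384x512 float32, mm along the optical axis (not along the pixel's ray), 0 where there is no reading.
- camera_params(name): a dict with "camera_matrix" (3x3 intrinsics, pixels), "k1" (the pictures are not rectified: a ray, as slopes to the right and down, at radius r is drawn at 1 + k1 r^2 times it, then the intrinsics apply), "world_from_camera" (4x4, takes a point from camera to world coordinates). Camera axes: x right, y down, z forward; pixel columns grow to the right and rows downward; lengths in mm; the calibration is good to about 2 mm. A picture is of the moment at which its call begins: read the wrist's pose just before it. camera_params takes no time and is no camera call; for the wrist camera it gives the pose at the moment of the call.
- order.sign_off(): hands the job in; it is judged then, once.
The state is a dict: "clock": time; "qpos": joint angles; "qvel": joint speeds; "joint_efforts": joint torques, N m; "eef_pos": TCP position; "tcp_rot": TCP orientation; "contact_force": force on the tool from outside, world axes, zero at the start; "wrist_torque": the same for the moment, N m; "opening": opening from 0.0 (shut) to 1.0 (fully open); "grasp_force": force on a finger pad.
Only numpy, scipy, OpenCV 4.12 (cv2) and the standard library are available. Lean on these libraries where they do the work, as an engineer would, in place of code of your own. Each camera call takes 0.05 s, during which the arm holds its last target. There are 200 camera calls.

TASK

Move the three router tool holders from the wooden setting stand into the three empty white pockets of the tool magazine, in reverse order: seen from the robot, the holder at the left end of the stand goes to the right end of the magazine, the middle one to the middle, and the one at the right end to the left end. Each must stand upright with its flange fully down on its pocket; never let a holder topple. Leave the tool height gauge standing where it is.

Things in the scene. Friction and masses are not known exactly. Their poses are not given: they have to be found in the camera images.
- holder_slim: Slender steel tool holder (mm): smooth neck 27 to 25 across from 14 to 56 above the origin, thin 8 cutter up to 82. Grip the neck 40 above the origin. Flange: disc 46 across, 14 thick. Below it a taper, 32 narrowing to 18 across at 32 down, then a 13 stud to 40 down. Origin: centre of the flange's underside, z up, level with the block's top when home. Loose, 0.37 to 0.85 kg.
- holder_nut: Stout tool holder with a wide dark nut (mm): 32 neck to 24 above the origin, nut 42 across from 24 to 50, 12 cutter up to 76. Grip the nut 40 above the origin. Flange: disc 46 across, 14 thick. Below it a taper, 32 narrowing to 18 across at 32 down, then a 13 stud to 40 down. Origin: centre of the flange's underside, z up, level with the block's top when home. Loose, 0.37 to 0.85 kg.
- holder_chuck: Steel tool holder with drill chuck (mm): chuck 35 across from 14 to 47 above the origin, cone to 58, 6 brassy drill up to 75. Grip the chuck 38 above the origin. Flange: disc 46 across, 14 thick. Below it a taper, 32 narrowing to 18 across at 32 down, then a 13 stud to 40 down. Origin: centre of the flange's underside, z up, level with the block's top when home. Loose, 0.37 to 0.85 kg.
- socket_a: Wooden block, fixed, one of three alike on the plywood setting stand: the one in which the slender holder stands at the start. 66 (x) by 72 (y) by 50 mm tall with a 38 mm round hole straight down through it. Origin: centre of its underside, 12 mm above the bench. y runs along the row, +y to the robot's left; blocks 85 mm apart.
- socket_b: Wooden block, fixed, one of three alike on the plywood setting stand: the one in which the wide-nut holder stands at the start. 66 (x) by 72 (y) by 50 mm tall with a 38 mm round hole straight down through it. Origin: centre of its underside, 12 mm above the bench. y runs along the row, +y to the robot's left; blocks 85 mm apart.
- socket_c: Wooden block, fixed, one of three alike on the plywood setting stand: the one in which the drill-chuck holder stands at the start. 66 (x) by 72 (y) by 50 mm tall with a 38 mm round hole straight down through it. Origin: centre of its underside, 12 mm above the bench. y runs along the row, +y to the robot's left; blocks 85 mm apart.
- pocket_p: White plastic block with four screw heads, fixed, one of three alike on the steel magazine, empty at the start; its place in the row varies. The flange of a holder in it rests on its top. 66 (x) by 72 (y) by 50 mm tall with a 38 mm round hole straight down through it. Origin: centre of its underside, 12 mm above the bench. y runs along the row, +y to the robot's left; blocks 85 mm apart.
- pocket_q: White plastic block with four screw heads, fixed, one of three alike on the steel magazine, empty at the start; its place in the row varies. The flange of a holder in it rests on its top. 66 (x) by 72 (y) by 50 mm tall with a 38 mm round hole straight down through it. Origin: centre of its underside, 12 mm above the bench. y runs along the row, +y to the robot's left; blocks 85 mm apart.
- pocket_r: White plastic block with four screw heads, fixed, one of three alike on the steel magazine, empty at the start; its place in the row varies. The flange of a holder in it rests on its top. 66 (x) by 72 (y) by 50 mm tall with a 38 mm round hole straight down through it. Origin: centre of its underside, 12 mm above the bench. y runs along the row, +y to the robot's left; blocks 85 mm apart.
- gauge: tool height gauge, a bystander: loose upright aluminium cylinder 36 mm across on a 50 mm dark foot, with a brass button on top and a small white dial on its side, 65 mm tall. Origin: centre of its underside.
There are look-alikes about, which are no part of the job. Leave any purple look-alike of the holder_slim alone.

How it is judged:
By the outcome, as a careful person would: the job done as asked, in the order asked, and still so for the second after the job is handed in, with the robot touching nothing.
It also fails if it takes over 99 s, if anything falls off the work surface, if the arm or the gripper's body presses on something with over 40 N, if the wrist force passes 120 N, or if a joint passes its speed limit or range.

## Working session

There is one attempt and no reset: what is moved stays moved. The work goes in short steps, Python scripts to look and compute and a tool call to move; the robot and the scene stay as the last step left them, time stands still between calls to the robot, and variables do not carry over. Pictures are saved under pics/ and viewed, at most 14 in all, crops included, and the job is handed in when it is done.

Besides the shell and the picture viewer there is one more tool, called after "Request:" in YAML: its name, and indented under it one key for each argument. move_arm: Moves the arm, as the interface text tells. Its arguments: {"type":"object","properties":{"motion":{"type":"array","items":{"type":"array","items":{"type":"number"}}},"grip_force":{"type":"number"}},"required":["motion"]}

```bash
mkdir -p pics
cat > h.py <<'E'
import numpy as np, cv2, os
from rig import sensors, grab_frame, camera_params
def snap(name, fn):
    P=camera_params(name); img,d=grab_frame(name)
    cv2.imwrite('pics/%s.png'%fn, img[:,:,::-1]); np.savez('pics/%s.npz'%fn,img=img,d=d,K=P["camera_matrix"],k1=P["k1"],T=P["world_from_camera"])
    return img,d,P
def load(fn):
    z=np.load('pics/%s.npz'%fn); return z['img'],z['d'],dict(camera_matrix=z['K'],k1=float(z['k1']),world_from_camera=z['T'])
def rays(uv,P):
    uv=np.asarray(uv,float).reshape(-1,1,2)
    K=np.array(P["camera_matrix"],float)
    p=cv2.undistortPoints(uv,K,np.array([P["k1"],0,0,0.]))[:,0]
    return np.c_[p,np.ones(len(p))]
def onplane(uv,P,z):
    T=np.array(P["world_from_camera"]); r=rays(uv,P)@T[:3,:3].T
    return T[:3,3]+r*((z-T[2,3])/r[:,2])[:,None]
def cloud(d,P):
    v,u=np.mgrid[:d.shape[0],:d.shape[1]]
    r=rays(np.c_[u.ravel(),v.ravel()],P)*d.reshape(-1,1)
    T=np.array(P["world_from_camera"]); return (r@T[:3,:3].T+T[:3,3]).reshape(*d.shape,3)
E
python3 - <<'E'
from h import *
for n in ("scene","top","wrist"):
    i,d,P=snap(n,n+"0"); print(n,np.round(P["camera_matrix"],1).tolist(),P["k1"],np.round(P["world_from_camera"],3).tolist())
print(sensors.sense())
E
```

```text
scene [[384.6, 0.0, 260.1], [0.0, 384.6, 191.5], [0.0, 0.0, 1.0]] -0.011915430547944684 [[0.794, 0.496, -0.352, 932.804], [0.608, -0.649, 0.457, -408.348], [-0.002, -0.577, -0.817, 828.943], [0.0, 0.0, 0.0, 1.0]]
top [[440.8, 0.0, 258.3], [0.0, 440.8, 194.9], [0.0, 0.0, 1.0]] -0.06918000281570828 [[-0.028, -0.989, 0.142, 460.423], [-0.999, 0.031, 0.019, -4.518], [-0.023, -0.142, -0.99, 1298.631], [0.0, 0.0, 0.0, 1.0]]
wrist [[319.3, 0.0, 255.3], [0.0, 319.3, 194.3], [0.0, 0.0, 1.0]] 0.030774004667294137 [[0.38, -0.89, -0.25, 300.541], [-0.925, -0.366, -0.102, -550.74], [-0.001, 0.27, -0.963, 372.265], [0.0, 0.0, 0.0, 1.0]]
{'clock': 0.15, 'qpos': array([-1.18340620e+00,  3.53510784e-01,  1.63395369e+00,  3.42022484e-05,
        1.15519027e+00, -2.39904737e-03]), 'qvel': array([ 0.00072627, -0.00187023, -0.0024569 ,  0.00034517,  0.00181001,
       -0.00142562]), 'joint_efforts': array([-1.94899139e-04, -6.05633211e+01, -3.42338848e+01,  5.14007290e-07,
        6.17788828e-03,  1.74185641e-05]), 'eef_pos': array([ 237.37862812, -577.80244806,  249.42466906]), 'tcp_rot': array([-3.14053064e+00, -3.38239041e-05,  3.89775329e-01]), 'contact_force': array([ 0.64300153,  0.63610399, -0.19332627]), 'wrist_torque': array([-0.00233383, -0.02780267,  0.02740188]), 'grasp_force': 0.0, 'opening': 1.0005529231142092}
```

View pics/scene0.png

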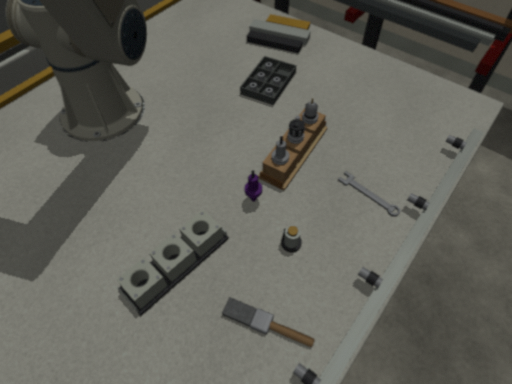

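View pics/top0.png

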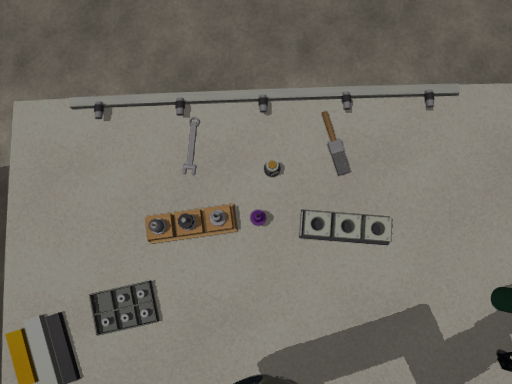

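The top view shows the stand at (146–236, 206–240), with holders at (158,226), (188,221) and (219,216). The empty white magazine is at (300–392, 210–243), with holes at (317,224), (348,226) and (378,229). The purple look-alike is at (258,217) and the gauge at (272,168). The dark 6-hole tray at (125,307) is another look-alike.

```bash
cat > m.py <<'E'
from h import *
for n,boxes in (("top0",{"stand":(135,195,245,250),"mag":(293,200,400,250),"purple":(245,205,272,230),"gauge":(260,155,285,182)}),):
    img,d,P=load(n); C=cloud(d,P)
    for k,(a,b,c,e) in boxes.items():
        p=C[b:e,a:c].reshape(-1,3); z=p[:,2]
        print(k,np.histogram(z,[-20,-5,5,10,16,30,50,56,60,64,68,74,80,90,110,130,160])[0])
        m=(z>54)&(z<70)
        if k in("stand","mag"):
            r=cv2.minAreaRect(p[m][:,:2].astype(np.float32)); print(r)
img,d,P=load("top0")
crop=img[195:255,135:405]; cv2.imwrite('pics/c1.png',cv2.resize(crop,None,fx=2.9,fy=2.9,interpolation=cv2.INTER_CUBIC)[:,:,::-1])
img,d,P=load("scene0")
crop=img[90:210,230:350]; cv2.imwrite('pics/c2.png',cv2.resize(crop,None,fx=5,fy=5,interpolation=cv2.INTER_CUBIC)[:,:,::-1])
# pocket holes: dark regions enclosed by white blocks
img,d,P=load("top0"); C=cloud(d,P)
g=cv2.cvtColor(img,cv2.COLOR_RGB2GRAY)
for u,v in((317,224),(348,226),(378,229)):
    w=g[v-11:v+12,u-11:u+12]; t,_=cv2.threshold(w,0,255,cv2.THRESH_OTSU)
    n,l,s,c=cv2.connectedComponentsWithStats((w<t).astype(np.uint8)); i=l[11,11]
    uv=c[i]+[u-11,v-11]; print(t,s[i],uv,onplane([uv],P,62))
E
python3 m.py
```

```text
stand [ 189 3199  239  316  115  132   50  329  604  161   80  143   22  130
  280   30]
((568.3123779296875, 220.1883544921875), (67.08861541748047, 243.94000244140625), 6.486140727996826)
mag [ 128 2531  284  555  170  181   67  435  777  190    5    0    0    0
    0    0]
((544.1686401367188, -228.8669891357422), (241.9910125732422, 66.70240020751953), 83.47634887695312)
purple [ 22 440   8   0   0  11 100  16   4   1   1   2   4  54   9   0]
gauge [ 18 422  18  42  10  35  32  33  28  30   3   0   0   0   0   0]
90.0 [  5   4  13  14 145] [317.05517241 223.29655172] [[ 552.60341629 -143.2398888    62.        ]]
92.0 [  4   4  14  14 145] [347.30344828 225.72413793] [[ 543.10417785 -227.67697799   62.        ]]
93.0 [  4   4  14  13 148] [377.41216216 228.08783784] [[ 533.74021686 -311.83154833   62.        ]]
```

View pics/c1.png

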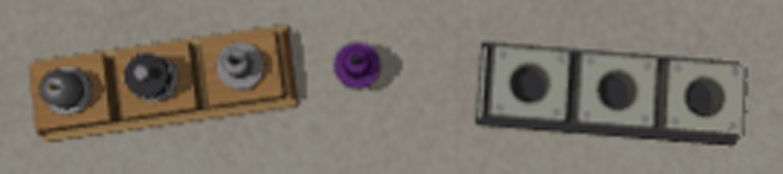

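View pics/c2.png

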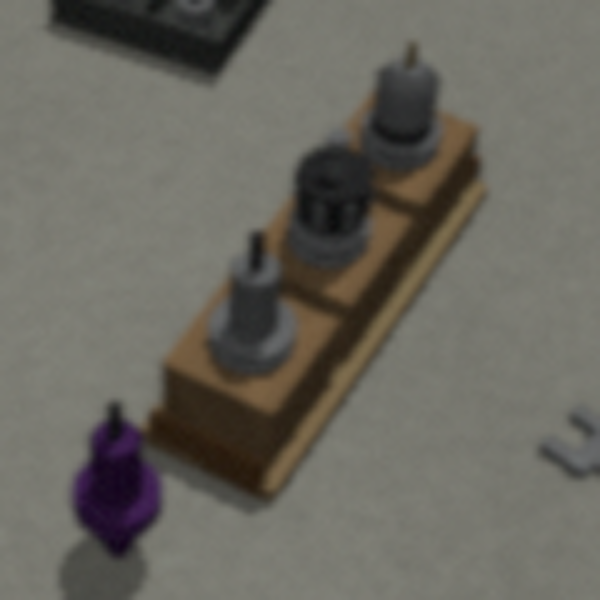

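Candidates for the slim holder: the grey one at top (219,216) / scene (280,150), and the purple one at (258,217) / scene (253,187). I choose the grey one in the wood. The nut holder is the dark one in the middle at (188,221), and the chuck holder has the brassy drill at (158,226). The crops show purple standing on its own just right of the stand, grey slim at the right end, nut in the middle and chuck at the left. The magazine pockets are empty. The measured rows are 244 x 67 with tops at about 62, which matches the description. The hole spacing is 84.9 against 85.

```bash
cat >> h.py <<'E'
from scipy.spatial.transform import Rotation as Ro
def go(x,y,z,yawdeg):
    s=sensors.sense(); R=Ro.from_euler('xyz',s['tcp_rot']); G=Ro.from_euler('xyz',[np.pi,0,np.radians(yawdeg)])
    t=R.inv().apply(np.array([x,y,z])-s['eef_pos'])/1000
    print('t=%.2f'%s['clock'],np.round((R.inv()*G).as_rotvec(),4),np.round(t,4),'op %.3f F'%s['opening'],np.round(s['contact_force'],1), round(float(s['grasp_force']),1),np.round(s['eef_pos'],1))
E
python3 -c "
from h import *
go(577.9,135.7,250,96.5)"
```

```text
t=0.15 [-9.0000e-04 -7.0000e-04 -1.2945e+00] [ 0.5861 -0.5306  0.    ] op 1.001 F [ 0.6  0.6 -0.2] 0.0 [ 237.4 -577.8  249.4]
```

The rows are not in the units I measure in: shifts go in shares of 0.75 m and turns go in shares of pi rad. I convert before sending: 0.361 m is 0.4813, -0.327 m is -0.436, -1.294 rad is -0.4119.

Request:
move_arm:
  motion:
    - [0,0,-0.0509,0.06,-0.0547,0,0.085]
    - [0,0,-0.1019,0.12,-0.1093,0,0.085]
    - [0,0,-0.1528,0.18,-0.1627,0,0.085]
    - [0,0,-0.2069,0.24,-0.2173,0,0.085]
    - [0,0,-0.2578,0.3,-0.272,0,0.085]
    - [0,0,-0.3088,0.36,-0.3267,0,0.085]
    - [0,0,-0.3597,0.4213,-0.3813,0,0.085]
    - [0,0,-0.4119,0.4813,-0.436,0,0.085]
  grip_force: 70

```text
clock: 1.15
eef_pos: [447.7, -136.6, 250.1]
tcp_rot: [3.141, 0.0, 1.689]
contact_force: [0.2, -0.7, 0.8]
opening: 0.992
grasp_force: 0.0
```

```bash
python3 -c "
from h import *
go(577.9,135.7,250,96.5)"
```

```text
t=1.15 [0.0005 0.0003 0.0048] [2.550e-01 1.614e-01 2.000e-04] op 0.992 F [ 0.2 -0.7  0.8] 0.0 [ 447.7 -136.6  250.1]
```

Scaled: 0.255 m is 0.34, 0.225 m is 0.3, 0.005 rad is 0.0016.

Request:
move_arm:
  motion:
    - [0,0,0.0006,0.06,0.0373,0,0.085]
    - [0,0,0.0013,0.12,0.076,0,0.085]
    - [0,0,0.0016,0.18,0.1147,0,0.085]
    - [0,0,0.0016,0.24,0.1533,0,0.085]
    - [0,0,0.0016,0.3,0.1893,0,0.085]
    - [0,0,0.0016,0.34,0.2147,0,0.085]
    - [0,0,0.0016,0.34,0.2147,0,0.085]
    - [0,0,0.0016,0.34,0.2147,0,0.085]

```text
clock: 2.15
eef_pos: [577.8, 132.6, 249.5]
tcp_rot: [-3.14, 0.0, 1.679]
contact_force: [0.3, -0.7, 0.9]
opening: 0.999
grasp_force: 0.0
```

```bash
python3 -c "
from h import *
go(577.9,135.7,250,96.5)
img,d,P=snap('wrist','w1')
C=cloud(d,P); x,y,z=C[...,0],C[...,1],C[...,2]
m=(z>54)&(z<67)&(y>80)&(y<370)&(x>500)&(x<640)
print(cv2.minAreaRect(C[m][:,:2].astype(np.float32)))
for n,c,(a,b) in(('slim',(577.9,135.7),(85,118)),('nut',(568.3,220.2),(100,118)),('chuck',(558.7,304.7),(85,110))):
    m=(z>a)&(z<b)&(np.hypot(x-c[0],y-c[1])<32)
    print(n,m.sum(),C[m].min(0),C[m].max(0))
"
```

```text
t=2.15 [-0.0012  0.0005 -0.0051] [ 0.0031  0.0004 -0.0005] op 0.999 F [ 0.3 -0.7  0.9] 0.0 [577.8 132.6 249.5]
((571.2078247070312, 194.55401611328125), (66.32158660888672, 186.70213317871094), 6.693880081176758)
slim 330 [564.81076655 125.81528888  85.33258632] [590.17684945 150.76074447 117.99727525]
nut 2206 [546.73266508 200.43072837 100.735979  ] [589.57356193 243.78019373 117.3018396 ]Traceback (most recent call last):
  File "<string>", line 10, in <module>
    print(n,m.sum(),C[m].min(0),C[m].max(0))
                    ~~~~~~~~^^^
    return umr_minimum(a, axis, None, out, keepdims, initial, where)
ValueError: zero-size array to reduction operation minimum which has no identity
```

View pics/w1.png

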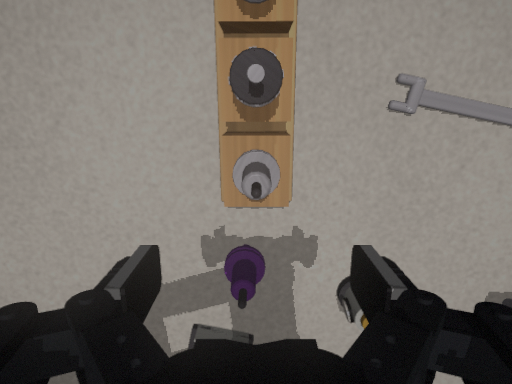

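The wrist view shows slim at (257,180), nut at (256,76), and purple separate at (243,270), with the gauge at lower right (350,300). From the wrist cloud, slim is at (577.5,138) and nut at (568,222), with diameters matching. I descend on slim.

Scaled: 0.147 m is 0.196, 0.0055 m is 0.0073, -0.004 rad is -0.0013.

Request:
move_arm:
  motion:
    - [0,0,-0.0013,0.0073,0,0,0.085]
    - [0,0,-0.0013,0.0073,0,0.0667,0.085]
    - [0,0,-0.0013,0.0073,0,0.12,0.085]
    - [0,0,-0.0013,0.0073,0,0.16,0.085]
    - [0,0,-0.0013,0.0073,0,0.184,0.085]
    - [0,0,-0.0013,0.0073,0,0.196,0.085]
    - [0,0,-0.0013,0.0073,0,0.196,0.085]
    - [0,0,-0.0013,0.0073,0,0.196,0.085]

```text
clock: 3.2
eef_pos: [578.5, 138.7, 104.0]
tcp_rot: [3.14, -0.0, 1.683]
contact_force: [-0.4, 0.4, 0.4]
opening: 0.997
grasp_force: 0.0
```

Request:
move_arm:
  motion:
    - [0,0,0,0,0,0,0.055]
    - [0,0,0,0,0,0,0.035]
    - [0,0,0,0,0,0,0.02]
    - [0,0,0,0,0,0,0.015]
    - [0,0,0,0,0,0,0.015]
    - [0,0,0,0,0,0,0.015]
    - [0,0,0,0,0,0,0.015]
    - [0,0,0,0,0,0,0.015]
  grip_force: 70

```text
clock: 4.2
eef_pos: [577.7, 138.5, 103.4]
tcp_rot: [-3.141, -0.0, 1.683]
contact_force: [-2.9, -0.3, 5.7]
opening: 0.279
grasp_force: 68.9
```

Request:
move_arm:
  motion:
    - [0,0,0,0,0,-0.0133,0.015]
    - [0,0,0,0,0,-0.04,0.015]
    - [0,0,0,0,0,-0.0733,0.015]
    - [0,0,0,0,0,-0.1133,0.015]
    - [0,0,0,0,0,-0.1533,0.015]
    - [0,0,0,0,0,-0.1867,0.015]
    - [0,0,0,0,0,-0.2,0.015]
    - [0,0,0,0,0,-0.2,0.015]

```text
clock: 5.2
eef_pos: [577.7, 138.5, 253.0]
tcp_rot: [3.141, -0.0, 1.683]
contact_force: [-0.9, 0.4, -6.2]
opening: 0.28
grasp_force: 69.7
```

```bash
python3 -c "
from h import *
go(552.6,-143.2,250,83.5)
img,d,P=snap('scene','s2'); cv2.imwrite('pics/s2c.png',cv2.resize(img[40:240,180:360],None,fx=3,fy=3)[:,:,::-1])
"
```

```text
t=5.20 [ 2.000e-04 -1.000e-04  2.254e-01] [-0.2771 -0.0564  0.003 ] op 0.280 F [-0.9  0.4 -6.2] 69.7 [577.7 138.5 253. ]
```

View pics/s2c.png

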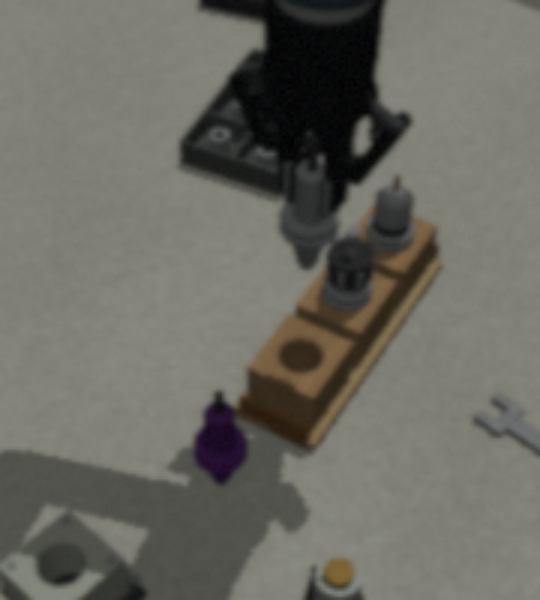

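Slim hangs upright, and the wooden hole at crop (300,355) is empty. I carry it over the magazine and measure the pockets with the wrist camera.

Scaled: -0.4 m is -0.5333, -0.355 m is -0.4733, 0.225 rad is 0.0716.

Request:
move_arm:
  motion:
    - [0,0,0.0095,-0.04,-0.0067,0,0.015]
    - [0,0,0.0255,-0.1067,-0.0187,0,0.015]
    - [0,0,0.0382,-0.18,-0.032,0,0.015]
    - [0,0,0.0509,-0.2533,-0.0467,0,0.015]
    - [0,0,0.0637,-0.3267,-0.064,0,0.015]
    - [0,0,0.0716,-0.4,-0.08,0,0.015]
    - [0,0,0.0716,-0.4733,-0.0907,0,0.015]
    - [0,0,0.0716,-0.5333,-0.1,0,0.015]

```text
clock: 6.25
eef_pos: [546.9, -269.2, 251.3]
tcp_rot: [-3.139, -0.001, 1.457]
contact_force: [0.1, 0.3, -5.1]
opening: 0.282
grasp_force: 69.6
```

Request:
move_arm:
  motion:
    - [0,0,0,0,0,0,0.015]
    - [0,0,0,0,0,0,0.015]
    - [0,0,0,0,0,0,0.015]
    - [0,0,0,0,0,0,0.015]

```text
clock: 6.75
eef_pos: [548.1, -266.3, 252.8]
tcp_rot: [-3.141, -0.0, 1.459]
contact_force: [-0.2, -0.1, -6.0]
opening: 0.281
grasp_force: 69.5
```

```bash
cat > mag.py <<'E'
from h import *
import sys
fn=sys.argv[1]; img,d,P=snap('wrist',fn)
C=cloud(d,P); x,y,z=C[...,0],C[...,1],C[...,2]
m=(z>57)&(z<67)&(y>-360)&(y<-80)&(x>480)&(x<610)
print(m.sum(),cv2.minAreaRect(C[m][:,:2].astype(np.float32)))
# holes: pixels whose ray at z=62 lies in hole region but depth below
v,u=np.mgrid[:384,:512]; W=onplane(np.c_[u.ravel(),v.ravel()],P,62).reshape(384,512,3)
for c in((552.6,-143.2),(543.1,-227.7),(533.7,-311.8)):
    near=np.hypot(W[...,0]-c[0],W[...,1]-c[1])<28
    q=W[near&(z<55)&(d>0)]
    if len(q)>30: (cx,cy),r=cv2.minEnclosingCircle(q[:,:2].astype(np.float32)); print(c,len(q),q.mean(0)[:2],cx,cy,r)
E
python3 mag.py w2; python3 -c "
from h import *
go(552.6,-143.2,250,83.5)"
```

```text
9688 ((545.569091796875, -211.373046875), (204.0832977294922, 66.49779510498047), 83.83658599853516)
(552.6, -143.2) 1453 [ 553.62341383 -142.33087121] 553.6334838867188 -142.50448608398438 18.521642684936523
(543.1, -227.7) 1138 [ 544.40526762 -225.63030826] 544.37890625 -225.828125 18.399322509765625
t=6.80 [-0.0001 -0.0001  0.0017] [ 0.123  -0.0093  0.003 ] op 0.278 F [ 0.2  0.  -5.3] 69.5 [ 548.1 -266.5  253. ]
```

View pics/w2.png

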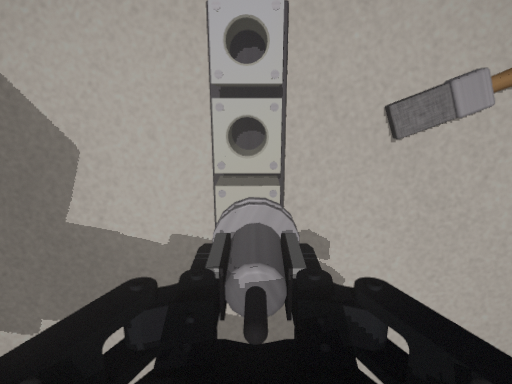

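The wrist view shows the left pocket hole at (247,41), the middle one at (247,135), and slim clamped upright in front. Next I check the holder's offset from the TCP and cross-check the middle block by its edges.

Run:
```python
from h import *
img,d,P=load('w2'); C=cloud(d,P); 
a=np.radians(83.6); ex=np.array([np.cos(a),np.sin(a)]); ey=np.array([np.sin(a),-np.cos(a)])
tcp=np.array([548.1,-266.4])
L=np.dstack([(C[...,:2]-tcp)@ex,(C[...,:2]-tcp)@ey,C[...,2]])
# held holder profile: pixel column block in image
for (r0,r1) in((196,226),(226,275)):
    q=L[r0:r1,235:275].reshape(-1,3)
    for lo,hi in((205,213),(213,222),(222,230),(232,245),(245,260)):
        s=q[(q[:,2]>lo)&(q[:,2]<hi)&(abs(q[:,0])<40)]
        if len(s)>10: print(r0,lo,len(s),'along x',np.percentile(s[:,0],[2,50,98]).round(1))
# y profile: flange rim left/right extents
s=L[(L[...,2]>208)&(L[...,2]<226)&(np.abs(L[...,0])<35)&(np.abs(L[...,1])<40)]; print('flange lat',np.percentile(s[:,1],[1,99]),len(s))
# middle block top extents through column/row profiles
for r0,r1 in((90,182),(0,92)):
    q=L[r0:r1,200:300].reshape(-1,3); s=q[(q[:,2]>58)&(q[:,2]<67)]
    print('block',np.percentile(s[:,0],[.5,99.5]).round(1),np.percentile(s[:,1],[.5,99.5]).round(1))
    print(np.percentile(s[:,2],[5,50,95]))
# pixel approach: hole rim by gray threshold
g=cv2.cvtColor(img,cv2.COLOR_RGB2GRAY)
for (u,v) in((247,41),(247,135)):
    w=(g[v-40:v+40,u-36:u+37]); print(w[40,::6],w[::6,36])
```

```text
196 205 29 along x [19.4 21.5 22.1]
196 213 199 along x [18.7 20.9 22.2]
196 222 854 along x [11.1 16.4 21.9]
226 222 138 along x [ 7.7 10.2 12.3]
226 232 454 along x [ 8.4 11.3 12.5]
226 245 627 along x [ 8.6 11.2 12.2]
flange lat [-21.23619943  21.0779825 ] 2054
block [ 3.3 74.5] [-41.1  24.4]
[59.74664419 61.09801193 62.4029619 ]
block [ 89.4 156.1] [-41.6  24.1]
[59.53476612 60.99801945 62.34370791]
[162 161 137  65  50  49  48  46  48  67 161 162  81] [160 160 160  68  68  49  49  51  74  73  74 164 164 164]
[102 164 165  71  55  76  75  76  75  78 164 164  72] [ 54 164 165 164  53  54  66  74  76  79 105 164 164 103]
```

The holder is within 1 mm of the TCP, and the block and hole estimates agree to 1 mm. I go over the left pocket and down.

Scaled: 0.125 m is 0.1667, -0.0083 m is -0.0111, 0.001 rad is 0.0003.

Request:
move_arm:
  motion:
    - [0,0,0.0003,0.04,-0.0027,0,0.015]
    - [0,0,0.0003,0.1067,-0.008,0,0.015]
    - [0,0,0.0003,0.1533,-0.0111,0,0.015]
    - [0,0,0.0003,0.1667,-0.0111,0,0.015]
    - [0,0,0.0003,0.1667,-0.0111,0.0267,0.015]
    - [0,0,0.0003,0.1667,-0.0111,0.08,0.015]
    - [0,0,0.0003,0.1667,-0.0111,0.12,0.015]
    - [0,0,0.0003,0.1667,-0.0111,0.1267,0.015]

```text
clock: 7.8
eef_pos: [552.6, -142.1, 156.2]
tcp_rot: [-3.138, -0.0, 1.457]
contact_force: [-0.8, 0.3, -5.6]
opening: 0.28
grasp_force: 69.8
```

```bash
python3 -c "
from h import *
go(553.7,-142.0,103.5,83.5)"
```

```text
t=7.80 [-0.0036 -0.0003 -0.0004] [0.0002 0.0013 0.0527] op 0.280 F [-0.8  0.3 -5.6] 69.8 [ 552.6 -142.1  156.2]
```

Request:
move_arm:
  motion:
    - [0,0,0,0,0.0007,0.008,0.015]
    - [0,0,0,0,0.0007,0.0187,0.015]
    - [0,0,0,0,0.0007,0.0293,0.015]
    - [0,0,0,0,0.0007,0.04,0.015]
    - [0,0,0,0,0.0007,0.0507,0.015]
    - [0,0,0,0,0.0007,0.06,0.015]
    - [0,0,0,0,0.0007,0.0667,0.015]
    - [0,0,0,0,0.0007,0.068,0.015]

```text
clock: 8.8
eef_pos: [554.1, -142.2, 106.6]
tcp_rot: [-3.141, -0.0, 1.457]
contact_force: [-0.5, 1.3, -5.6]
opening: 0.277
grasp_force: 69.9
```

Request:
move_arm:
  motion:
    - [0,0,0,0,0,0.0013,0.015]
    - [0,0,0,0,0,0.0027,0.015]
    - [0,0,0,0,0,0.004,0.015]
    - [0,0,0,0,0,0.004,0.015]

```text
clock: 9.3
eef_pos: [554.3, -142.3, 104.0]
tcp_rot: [3.142, -0.0, 1.457]
contact_force: [0.3, 0.6, -5.5]
opening: 0.277
grasp_force: 69.9
```

Now I release: lower a touch more, open, and go up.

Scaled: -0.01 m is -0.0133, 0.001 m is 0.0013.

Request:
move_arm:
  motion:
    - [0,0,0,0,0,0.0013,0.015]
    - [0,0,0,0,0,0.0013,0.015]
    - [0,0,0,0,0,0.0013,0.035]
    - [0,0,0,0,0,0.0013,0.085]
    - [0,0,0,0,0,0.0013,0.085]
    - [0,0,0,0,0,0.0013,0.085]
    - [0,0,0,0,0,0.0013,0.085]
    - [0,0,0,0,0,-0.0133,0.085]

```text
clock: 10.3
eef_pos: [553.7, -142.1, 113.7]
tcp_rot: [-3.14, -0.0, 1.457]
contact_force: [0.5, -0.4, 0.6]
opening: 0.997
grasp_force: 0.0
```

Scaled: -0.14 m is -0.1867, -0.12 m is -0.16.

Request:
move_arm:
  motion:
    - [0,0,0,0,0,-0.04,0.085]
    - [0,0,0,0,0,-0.1067,0.085]
    - [0,0,0,0,0,-0.16,0.085]
    - [0,0,0,0,0,-0.1867,0.085]
    - [0,0,0,0,0,-0.1867,0.085]

```text
clock: 10.92
eef_pos: [555.3, -142.5, 256.3]
tcp_rot: [3.138, 0.001, 1.457]
contact_force: [0.6, -0.0, -0.9]
opening: 0.995
grasp_force: 0.0
```

```bash
python3 -c "
from h import *
go(568.1,222.1,250,96.5)
img,d,P=snap('scene','s3'); cv2.imwrite('pics/s3c.png',cv2.resize(img[160:320,100:260],None,fx=3,fy=3)[:,:,::-1])
"
```

```text
t=10.93 [ 0.004   0.001  -0.2274] [ 0.3637 -0.0288  0.006 ] op 0.995 F [ 0.6 -0.  -0.9] 0.0 [ 555.3 -142.5  256.3]
```

View pics/s3c.png

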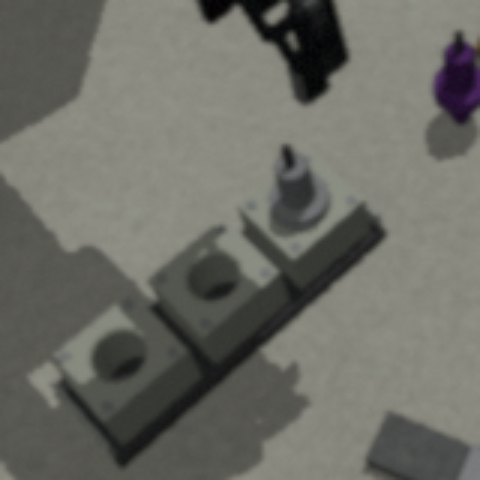

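Slim stands upright, seated in the left pocket at crop (300,205). Next is the nut holder.

Scaled: 0.3635 m is 0.4847, -0.0288 m is -0.0384, -0.227 rad is -0.0723.

Request:
move_arm:
  motion:
    - [0,0,-0.0095,0.0533,-0.004,0.0053,0.085]
    - [0,0,-0.0223,0.1267,-0.0107,0.0053,0.085]
    - [0,0,-0.035,0.2,-0.016,0.0053,0.085]
    - [0,0,-0.0477,0.2733,-0.0213,0.0053,0.085]
    - [0,0,-0.0605,0.3467,-0.028,0.0053,0.085]
    - [0,0,-0.0723,0.42,-0.0333,0.0053,0.085]
    - [0,0,-0.0723,0.4733,-0.0373,0.0053,0.085]
    - [0,0,-0.0723,0.4847,-0.0384,0.0053,0.085]

```text
clock: 11.98
eef_pos: [566.2, 224.2, 248.3]
tcp_rot: [-3.139, 0.0, 1.686]
contact_force: [-0.7, -0.1, -0.9]
opening: 0.995
grasp_force: 0.0
```

Request:
move_arm:
  motion:
    - [0,0,0,0,0,0,0.085]
    - [0,0,0,0,0,0,0.085]
    - [0,0,0,0,0,0,0.085]

```text
clock: 12.35
eef_pos: [567.1, 220.9, 249.9]
tcp_rot: [-3.141, 0.0, 1.682]
contact_force: [-1.0, -0.7, -0.6]
opening: 0.995
grasp_force: 0.0
```

```bash
python3 -c "
from h import *
go(568.1,222.1,102,96.5)
img,d,P=snap('wrist','w3')
C=cloud(d,P); x,y,z=C[...,0],C[...,1],C[...,2]
m=(z>57)&(z<67)&(y>80)&(y<370)&(x>500)&(x<640)
print(cv2.minAreaRect(C[m][:,:2].astype(np.float32)))
for n,c,(a,b) in(('nut',(568.1,222),(100,118)),('chuck',(558.5,306),(85,112))):
    m=(z>a)&(z<b)&(np.hypot(x-c[0],y-c[1])<32)
    if m.any(): print(n,m.sum(),np.percentile(C[m],[.5,99.5],axis=0).round(1))
"
```

```text
t=12.35 [-0.0002  0.0002 -0.0019] [0.0011 0.0012 0.1479] op 0.995 F [-1.  -0.7 -0.6] 0.0 [567.1 220.9 249.9]
((568.3763427734375, 221.945556640625), (66.14736938476562, 242.16696166992188), 6.432130813598633)
nut 1658 [[547.8 202.6 101.2]
 [588.4 243.3 115.8]]
chuck 552 [[541.6 289.2  85.9]
 [575.3 323.7 111.9]]
```

Scaled: 0.147 m is 0.196, 0.0018 m is 0.0024.

Request:
move_arm:
  motion:
    - [0,0,0,0.0024,0.0013,0.0133,0.085]
    - [0,0,0,0.0024,0.0013,0.0667,0.085]
    - [0,0,0,0.0024,0.0013,0.12,0.085]
    - [0,0,0,0.0024,0.0013,0.16,0.085]
    - [0,0,0,0.0024,0.0013,0.184,0.085]
    - [0,0,0,0.0024,0.0013,0.196,0.085]
    - [0,0,0,0.0024,0.0013,0.196,0.085]
    - [0,0,0,0.0024,0.0013,0.196,0.085]

```text
clock: 13.4
eef_pos: [568.5, 224.3, 104.0]
tcp_rot: [3.14, -0.0, 1.684]
contact_force: [0.5, 0.5, 0.0]
opening: 0.996
grasp_force: 0.0
```

Request:
move_arm:
  motion:
    - [0,0,0,0,0,0,0.065]
    - [0,0,0,0,0,0,0.045]
    - [0,0,0,0,0,0,0.032]
    - [0,0,0,0,0,0,0.032]
    - [0,0,0,0,0,0,0.032]
    - [0,0,0,0,0,0,0.032]
    - [0,0,0,0,0,0,0.032]

```text
clock: 14.28
eef_pos: [567.9, 224.2, 103.8]
tcp_rot: [3.141, -0.0, 1.684]
contact_force: [-1.5, -0.2, 6.2]
opening: 0.47
grasp_force: 70.1
```

Scaled: -0.15 m is -0.2, -0.14 m is -0.1867.

Request:
move_arm:
  motion:
    - [0,0,0,0,0,-0.0133,0.032]
    - [0,0,0,0,0,-0.04,0.032]
    - [0,0,0,0,0,-0.0733,0.032]
    - [0,0,0,0,0,-0.1133,0.032]
    - [0,0,0,0,0,-0.1533,0.032]
    - [0,0,0,0,0,-0.1867,0.032]
    - [0,0,0,0,0,-0.2,0.032]
    - [0,0,0,0,0,-0.2,0.032]

```text
clock: 15.28
eef_pos: [567.7, 224.0, 253.0]
tcp_rot: [3.141, -0.0, 1.684]
contact_force: [-0.1, -0.2, -5.7]
opening: 0.471
grasp_force: 71.5
```

```bash
python3 -c "
from h import *
go(534.8,-310.5,250,83.5)
"
```

```text
t=15.28 [ 2.000e-04 -1.000e-04  2.265e-01] [-0.5274 -0.093   0.0029] op 0.471 F [-0.1 -0.2 -5.7] 71.5 [567.7 224.  253. ]
```

Scaled: -0.43 m is -0.5733, -0.385 m is -0.5133, 0.226 rad is 0.0719.

Request:
move_arm:
  motion:
    - [0,0,0.0095,-0.04,-0.0067,0,0.032]
    - [0,0,0.0255,-0.1133,-0.0187,0,0.032]
    - [0,0,0.0382,-0.1933,-0.032,0,0.032]
    - [0,0,0.0509,-0.2733,-0.0453,0,0.032]
    - [0,0,0.0637,-0.3533,-0.0587,0,0.032]
    - [0,0,0.0719,-0.4333,-0.072,0,0.032]
    - [0,0,0.0719,-0.5133,-0.0853,0,0.032]
    - [0,0,0.0719,-0.5733,-0.096,0,0.032]

```text
clock: 16.27
eef_pos: [543.6, -213.6, 251.4]
tcp_rot: [-3.139, -0.0, 1.457]
contact_force: [0.4, 0.1, -6.1]
opening: 0.473
grasp_force: 71.7
```

Scaled: -0.0135 m is -0.018, -0.01 m is -0.0133.

Request:
move_arm:
  motion:
    - [0,0,0,-0.0133,0,0,0.032]
    - [0,0,0,-0.018,-0.0013,0,0.032]
    - [0,0,0,-0.018,-0.0013,0,0.032]
    - [0,0,0,-0.018,-0.0013,0,0.032]
    - [0,0,0,-0.018,-0.0013,0,0.032]

```text
clock: 16.9
eef_pos: [542.5, -223.8, 253.0]
tcp_rot: [3.141, -0.0, 1.459]
contact_force: [-0.2, -0.1, -6.0]
opening: 0.472
grasp_force: 71.7
```

```bash
cat > held.py <<'E'
from h import *
import sys
s=sensors.sense(); img,d,P=snap('wrist',sys.argv[1]); C=cloud(d,P)
a=s['tcp_rot'][2]; ex=np.array([np.cos(a),np.sin(a)]); ey=np.array([np.sin(a),-np.cos(a)])
tcp=s['eef_pos']
L=np.dstack([(C[...,:2]-tcp[:2])@ex,(C[...,:2]-tcp[:2])@ey,C[...,2]-tcp[2]])
f=L[(L[...,2]>-42)&(L[...,2]<-28)&(np.abs(L[...,0])<35)&(np.abs(L[...,1])<40)]
print('flange front(23)',np.percentile(f[:,0],[98,99.5]),'lat',np.percentile(f[:,1],[1,99]),'holder off',np.percentile(f[:,0],99.5)-23)
z=L[...,2]+tcp[2]; b=L[(z>57)&(z<67)&(np.abs(L[...,1])<60)]; print('block edge lat',np.percentile(b[:,1],[.5,99.5]).round(1),'along max',b[:,0].max() if len(b) else 0)
E
python3 held.py w4; python3 -c "
from h import *
go(544.2,-225.4,103.8,83.5)"
```

```text
flange front(23) [20.78835636 21.0653419 ] lat [-20.9581998   21.16583993] holder off -1.9346581030913725
block edge lat [-30.8  34.6] along max 118.44578149418179
t=16.95 [0.0001 0.     0.0015] [-0.0013  0.0019  0.1493] op 0.468 F [-0.3 -0.3 -5.6] 71.7 [ 542.4 -223.9  253.1]
```

Scaled: 0.125 m is 0.1667, 0.0018 m is 0.0024, 0.001 rad is 0.0003.

Request:
move_arm:
  motion:
    - [0,0,0.0003,-0.0011,0.0024,0.0133,0.032]
    - [0,0,0.0003,-0.0011,0.0024,0.0533,0.032]
    - [0,0,0.0003,-0.0011,0.0024,0.0933,0.032]
    - [0,0,0.0003,-0.0011,0.0024,0.12,0.032]
    - [0,0,0.0003,-0.0011,0.0024,0.1333,0.032]
    - [0,0,0.0003,-0.0011,0.0024,0.1453,0.032]
    - [0,0,0.0003,-0.0011,0.0024,0.1573,0.032]
    - [0,0,0.0003,-0.0011,0.0024,0.1667,0.032]

```text
clock: 17.95
eef_pos: [544.2, -225.7, 127.8]
tcp_rot: [3.141, 0.0, 1.457]
contact_force: [0.6, -0.2, -6.9]
opening: 0.471
grasp_force: 71.7
```

Scaled: 0.024 m is 0.032, 0.023 m is 0.0307.

Request:
move_arm:
  motion:
    - [0,0,0,0,0,0.008,0.032]
    - [0,0,0,0,0,0.016,0.032]
    - [0,0,0,0,0,0.024,0.032]
    - [0,0,0,0,0,0.028,0.032]
    - [0,0,0,0,0,0.0307,0.032]
    - [0,0,0,0,0,0.032,0.032]
    - [0,0,0,0,0,0.032,0.032]

```text
clock: 18.82
eef_pos: [544.0, -225.6, 104.0]
tcp_rot: [3.142, 0.0, 1.457]
contact_force: [0.1, -0.4, -5.8]
opening: 0.47
grasp_force: 71.7
```

Request:
move_arm:
  motion:
    - [0,0,0,0,0,0.0013,0.032]
    - [0,0,0,0,0,0.0013,0.04]
    - [0,0,0,0,0,0.0013,0.05]
    - [0,0,0,0,0,0.0013,0.085]
    - [0,0,0,0,0,0.0013,0.085]
    - [0,0,0,0,0,0.0013,0.085]
    - [0,0,0,0,0,0.0013,0.085]
    - [0,0,0,0,0,-0.0133,0.085]

```text
clock: 19.82
eef_pos: [543.4, -225.4, 113.7]
tcp_rot: [-3.14, -0.0, 1.457]
contact_force: [0.3, 0.0, 0.2]
opening: 0.995
grasp_force: 0.0
```

Scaled: -0.137 m is -0.1827, -0.12 m is -0.16.

Request:
move_arm:
  motion:
    - [0,0,0,0,0,-0.04,0.085]
    - [0,0,0,0,0,-0.1067,0.085]
    - [0,0,0,0,0,-0.16,0.085]
    - [0,0,0,0,0,-0.1827,0.085]
    - [0,0,0,0,0,-0.1827,0.085]

```text
clock: 20.45
eef_pos: [544.3, -225.8, 251.9]
tcp_rot: [3.14, 0.001, 1.457]
contact_force: [0.4, -0.8, -0.3]
opening: 0.995
grasp_force: 0.0
```

```bash
python3 -c "
from h import *
go(558.5,305.4,250,96.5)
img,d,P=snap('scene','s4'); cv2.imwrite('pics/s4c.png',cv2.resize(img[160:320,100:260],None,fx=3,fy=3)[:,:,::-1])
"
```

```text
t=20.45 [ 0.0019  0.0008 -0.2275] [ 0.5293 -0.0464  0.0015] op 0.995 F [ 0.4 -0.8 -0.3] 0.0 [ 544.3 -225.8  251.9]
```

View pics/s4c.png

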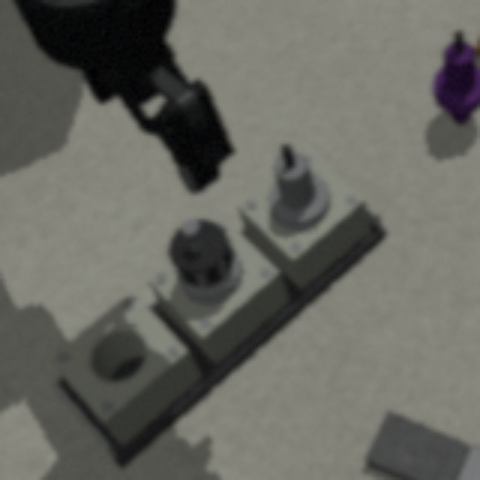

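The nut holder is seated upright in the middle at crop (205,265), and slim is unchanged. Next is the chuck.

Scaled: 0.46 m is 0.6133, 0.4 m is 0.5333, -0.2275 rad is -0.0724.

Request:
move_arm:
  motion:
    - [0,0,-0.0095,0.0533,-0.004,0,0.085]
    - [0,0,-0.0223,0.1333,-0.0107,0,0.085]
    - [0,0,-0.035,0.2133,-0.0173,0,0.085]
    - [0,0,-0.0477,0.2933,-0.024,0,0.085]
    - [0,0,-0.0605,0.3733,-0.032,0,0.085]
    - [0,0,-0.0724,0.4533,-0.04,0,0.085]
    - [0,0,-0.0724,0.5333,-0.0467,0,0.085]
    - [0,0,-0.0724,0.6133,-0.0533,0,0.085]

```text
clock: 21.5
eef_pos: [555.4, 237.6, 248.7]
tcp_rot: [-3.138, 0.001, 1.684]
contact_force: [0.8, -0.9, -0.2]
opening: 0.995
grasp_force: 0.0
```

Request:
move_arm:
  motion:
    - [0,0,0,0.0667,0,0,0.085]
    - [0,0,0,0.0907,0.012,0,0.085]
    - [0,0,0,0.0907,0.012,0,0.085]
    - [0,0,0,0.0907,0.012,0,0.085]
    - [0,0,0,0.0907,0.012,0,0.085]

```text
clock: 22.12
eef_pos: [557.9, 303.0, 250.8]
tcp_rot: [-3.141, 0.0, 1.683]
contact_force: [0.6, 0.2, 0.1]
opening: 0.994
grasp_force: 0.0
```

```bash
python3 -c "
from h import *
go(558.5,305.4,101.5,96.5)
img,d,P=snap('wrist','w5')
C=cloud(d,P); x,y,z=C[...,0],C[...,1],C[...,2]
m=(z>85)&(z<112)&(np.hypot(x-558.5,y-306)<32)
print(m.sum(),np.percentile(C[m],[.5,99.5],axis=0).round(1))
"
```

```text
t=22.12 [-0.0006  0.0004 -0.0015] [0.0024 0.001  0.1493] op 0.994 F [0.6 0.2 0.1] 0.0 [557.9 303.  250.8]
569 [[541.6 290.5  85.1]
 [575.4 324.  112. ]]
```

Scaled: 0.149 m is 0.1987, 0.148 m is 0.1973.

Request:
move_arm:
  motion:
    - [0,0,0,0.0033,0.0007,0.0133,0.085]
    - [0,0,0,0.0033,0.0007,0.0667,0.085]
    - [0,0,0,0.0033,0.0007,0.12,0.085]
    - [0,0,0,0.0033,0.0007,0.16,0.085]
    - [0,0,0,0.0033,0.0007,0.184,0.085]
    - [0,0,0,0.0033,0.0007,0.1973,0.085]
    - [0,0,0,0.0033,0.0007,0.1987,0.085]
    - [0,0,0,0.0033,0.0007,0.1987,0.085]

```text
clock: 23.18
eef_pos: [558.6, 307.4, 102.9]
tcp_rot: [3.14, -0.001, 1.684]
contact_force: [0.3, 0.6, -0.0]
opening: 0.993
grasp_force: 0.0
```

Request:
move_arm:
  motion:
    - [0,0,0,0,0,0,0.06]
    - [0,0,0,0,0,0,0.04]
    - [0,0,0,0,0,0,0.025]
    - [0,0,0,0,0,0,0.025]
    - [0,0,0,0,0,0,0.025]
    - [0,0,0,0,0,0,0.025]
    - [0,0,0,0,0,0,0.025]

```text
clock: 24.05
eef_pos: [558.3, 307.2, 102.7]
tcp_rot: [3.141, -0.0, 1.684]
contact_force: [-0.9, -0.7, 6.0]
opening: 0.388
grasp_force: 69.7
```

Scaled: -0.152 m is -0.2027, -0.14 m is -0.1867.

Request:
move_arm:
  motion:
    - [0,0,0,0,0,-0.0133,0.025]
    - [0,0,0,0,0,-0.04,0.025]
    - [0,0,0,0,0,-0.0733,0.025]
    - [0,0,0,0,0,-0.1133,0.025]
    - [0,0,0,0,0,-0.1533,0.025]
    - [0,0,0,0,0,-0.1867,0.025]
    - [0,0,0,0,0,-0.2027,0.025]
    - [0,0,0,0,0,-0.2027,0.025]

```text
clock: 25.05
eef_pos: [558.2, 307.2, 254.9]
tcp_rot: [3.14, -0.001, 1.684]
contact_force: [0.4, 1.0, -6.8]
opening: 0.384
grasp_force: 70.7
```

```bash
python3 held.py w6; python3 -c "
from h import *
go(535,-310.5,253,83.5)
"
```

```text
flange front(23) [22.44704871 22.54687928] lat [-19.88736681  20.52393297] holder off -0.4531207156426653
block edge lat [-32.2  33.2] along max 35.26301583290803
t=25.10 [-3.00e-04  1.00e-04  2.27e-01] [-0.6109 -0.0925  0.0009] op 0.384 F [ 0.  -0.6 -6.8] 70.7 [557.7 306.9 253.8]
```

Scaled: -0.445 m is -0.5933, -0.385 m is -0.5133, 0.227 rad is 0.0723.

Request:
move_arm:
  motion:
    - [0,0,0.0095,-0.04,-0.0067,0,0.025]
    - [0,0,0.0223,-0.1133,-0.0173,0,0.025]
    - [0,0,0.035,-0.1933,-0.0293,0,0.025]
    - [0,0,0.0477,-0.2733,-0.0413,0,0.025]
    - [0,0,0.0605,-0.3533,-0.0533,0,0.025]
    - [0,0,0.0723,-0.4333,-0.0653,0,0.025]
    - [0,0,0.0723,-0.5133,-0.0773,0,0.025]
    - [0,0,0.0723,-0.5933,-0.0893,0,0.025]

```text
clock: 26.1
eef_pos: [540.8, -144.4, 252.7]
tcp_rot: [-3.14, -0.0, 1.457]
contact_force: [0.9, 0.6, -5.7]
opening: 0.385
grasp_force: 70.7
```

```bash
python3 -c "
from h import *
go(534.7,-310,253,83.5)
"
```

```text
t=26.10 [-0.0018 -0.0004 -0.0001] [-0.1652  0.0127 -0.0003] op 0.385 F [ 0.9  0.6 -5.7] 70.7 [ 540.8 -144.4  252.7]
```

Scaled: -0.167 m is -0.2227, -0.165 m is -0.22.

Request:
move_arm:
  motion:
    - [0,0,0,-0.0667,0.0053,0,0.025]
    - [0,0,0,-0.1333,0.0107,0,0.025]
    - [0,0,0,-0.1933,0.016,0,0.025]
    - [0,0,0,-0.22,0.0167,0,0.025]
    - [0,0,0,-0.2227,0.0167,0,0.025]
    - [0,0,0,-0.2227,0.0167,0,0.025]
    - [0,0,0,-0.2227,0.0167,0,0.025]

```text
clock: 26.98
eef_pos: [535.4, -308.7, 253.8]
tcp_rot: [-3.141, -0.001, 1.458]
contact_force: [0.6, -0.5, -6.1]
opening: 0.39
grasp_force: 70.7
```

```bash
python3 held.py w7; python3 -c "
from h import *
go(534.7,-310.2,102.7,83.5)
img,d,P=load('w7'); C=cloud(d,P); x,y,z=C[...,0],C[...,1],C[...,2]
for n,c,(a,b) in(('nut',(544,-226),(100,118)),('slim',(553.5,-142),(65,82))):
    m=(z>a)&(z<b)&(np.hypot(x-c[0],y-c[1])<32)
    if m.any(): print(n,m.sum(),np.percentile(C[m],[.5,99.5],axis=0).round(1))
"
```

```text
flange front(23) [22.34402071 22.49664766] lat [-20.06336437  20.07546318] holder off -0.5033523351480547
block edge lat [-33.4  32.2] along max 156.63192228169754
t=27.02 [-0.0002 -0.0003  0.0011] [-0.0015 -0.0006  0.1512] op 0.390 F [ 0.9  0.5 -5.8] 70.7 [ 535.5 -308.9  253.9]
nut 2092 [[ 523.5 -248.3  106. ]
 [ 564.  -206.9  112.9]]
slim 485 [[ 535.3 -165.9   65. ]
 [ 570.6 -155.3   76.8]]
```

Scaled: 0.126 m is 0.168, -0.0006 m is -0.0008, 0.001 rad is 0.0003.

Request:
move_arm:
  motion:
    - [0,0,0.0003,-0.0016,-0.0008,0.0133,0.025]
    - [0,0,0.0003,-0.0016,-0.0008,0.0533,0.025]
    - [0,0,0.0003,-0.0016,-0.0008,0.0933,0.025]
    - [0,0,0.0003,-0.0016,-0.0008,0.12,0.025]
    - [0,0,0.0003,-0.0016,-0.0008,0.1333,0.025]
    - [0,0,0.0003,-0.0016,-0.0008,0.1453,0.025]
    - [0,0,0.0003,-0.0016,-0.0008,0.1573,0.025]
    - [0,0,0.0003,-0.0016,-0.0008,0.168,0.025]

```text
clock: 28.02
eef_pos: [534.9, -311.3, 127.9]
tcp_rot: [3.141, 0.0, 1.456]
contact_force: [-0.4, 0.6, -6.8]
opening: 0.389
grasp_force: 70.6
```

Scaled: 0.024 m is 0.032, 0.023 m is 0.0307.

Request:
move_arm:
  motion:
    - [0,0,0,0,0,0.008,0.025]
    - [0,0,0,0,0,0.016,0.025]
    - [0,0,0,0,0,0.024,0.025]
    - [0,0,0,0,0,0.028,0.025]
    - [0,0,0,0,0,0.0307,0.025]
    - [0,0,0,0,0,0.032,0.025]
    - [0,0,0,0,0,0.032,0.025]

```text
clock: 28.9
eef_pos: [534.6, -311.1, 104.0]
tcp_rot: [3.142, 0.0, 1.456]
contact_force: [-0.4, -0.5, -6.1]
opening: 0.385
grasp_force: 70.6
```

Scaled: -0.01 m is -0.0133, 0.0015 m is 0.002.

Request:
move_arm:
  motion:
    - [0,0,0,0,0,0.0013,0.025]
    - [0,0,0,0,0,0.002,0.025]
    - [0,0,0,0,0,0.002,0.04]
    - [0,0,0,0,0,0.002,0.085]
    - [0,0,0,0,0,0.002,0.085]
    - [0,0,0,0,0,0.002,0.085]
    - [0,0,0,0,0,0.002,0.085]
    - [0,0,0,0,0,-0.0133,0.085]

```text
clock: 29.9
eef_pos: [534.0, -310.8, 113.6]
tcp_rot: [-3.14, -0.001, 1.456]
contact_force: [0.1, 0.0, 0.4]
opening: 0.995
grasp_force: 0.0
```

Scaled: -0.15 m is -0.2, -0.12 m is -0.16.

Request:
move_arm:
  motion:
    - [0,0,0,0,0,-0.04,0.085]
    - [0,0,0,0,0,-0.1067,0.085]
    - [0,0,0,0,0,-0.16,0.085]
    - [0,0,0,0,0,-0.2,0.085]
    - [0,0,0,-0.0667,0,-0.2,0.085]
    - [0,0,0,-0.1333,0,-0.2,0.085]
    - [0,0,0,-0.1333,0,-0.2,0.085]
    - [0,0,0,-0.1333,0,-0.2,0.085]

```text
clock: 30.9
eef_pos: [523.0, -410.1, 264.2]
tcp_rot: [-3.142, -0.001, 1.456]
contact_force: [0.6, 0.1, 0.1]
opening: 0.993
grasp_force: 0.0
```

```bash
python3 -c "
from h import *
img,d,P=snap('scene','s5'); cv2.imwrite('pics/s5c.png',cv2.resize(img[140:320,100:320],None,fx=3,fy=3)[:,:,::-1])
snap('top','t5')
img,d,P=snap('wrist','w8'); C=cloud(d,P); x,y,z=C[...,0],C[...,1],C[...,2]
for n,c in(('slim',(553.7,-142)),('nut',(544,-226.5)),('chuck',(534.7,-311))):
    r=np.hypot(x-c[0],y-c[1]); m=(z>66)&(z<84)&(r<24)&(r>17)
    print(n,m.sum(),'flange top z',np.percentile(z[m],[10,50,90]) if m.any() else '')
"
```

```text
slim 0 flange top z 
nut 0 flange top z 
chuck 518 flange top z [73.88931938 74.92648351 75.99373493]
```

View pics/s5c.png

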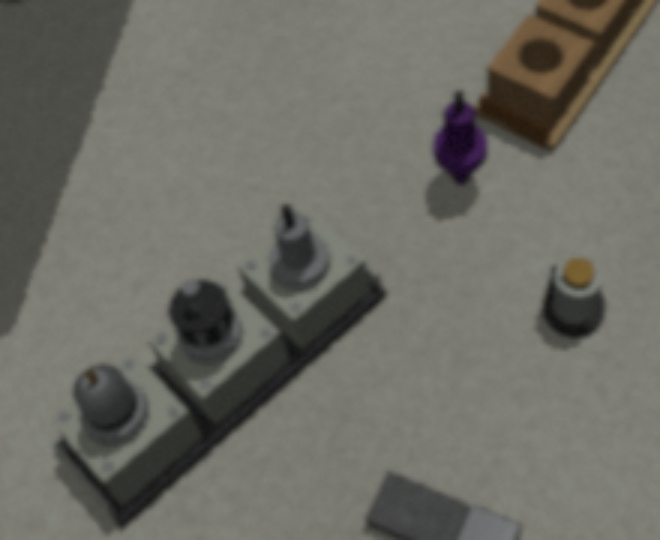

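View pics/w8.png

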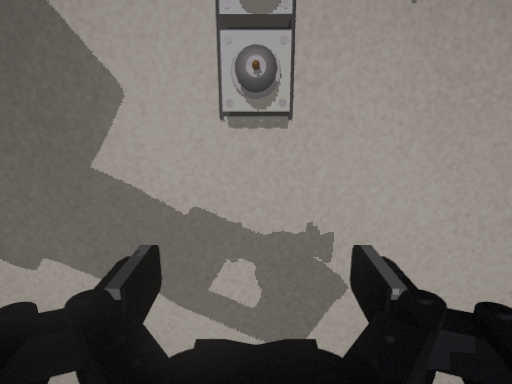

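All three holders stand upright: chuck at crop (108,400), nut at (205,320), slim at (298,245). Gauge and purple have not moved. The chuck flange top is 14 above the block. I check the other two flanges in the fixed-camera depth before signing off.

```bash
python3 -c "
from h import *
for f in('s5','t5'):
  img,d,P=load(f); C=cloud(d,P); x,y,z=C[...,0],C[...,1],C[...,2]
  for n,c in(('slim',(553.7,-142)),('nut',(544,-226.5)),('chuck',(534.7,-311))):
    r=np.hypot(x-c[0],y-c[1]); m=(z>66)&(z<84)&(r<22); t=(z>66)&(r<30); b=(r>26)&(r<34)&(z>50)&(z<68)
    print(f,n,m.sum(),'flange',np.percentile(z[m],[25,50,75,90]).round(1),'block',np.median(z[b]).round(1),'top',np.percentile(z[t],99).round(1))
"
```

```text
s5 slim 136 flange [75.3 76.4 77.4 78.6] block 62.0 top 142.6
s5 nut 57 flange [75.1 76.1 77.1 77.8] block 61.9 top 139.9
s5 chuck 102 flange [75.1 76.3 78.3 81.6] block 62.1 top 132.6
t5 slim 102 flange [73.6 75.8 77.4 78.8] block 61.3 top 143.0
t5 nut 32 flange [70.5 73.4 76.7 78.2] block 61.5 top 139.2
t5 chuck 66 flange [73.  75.3 77.7 80. ] block 61.5 top 660.3
```

All flanges are 14 above the blocks, so they are fully down.

```bash
python3 -c "
from rig import order
print(order.sign_off())"
```

```text
the job is handed in; nothing more can be done
None
```

The job is handed in at about 31 s: slim is in the left pocket, nut in the middle and chuck in the right, all upright with flanges fully down, and the gauge and purple look-alike were not touched.

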